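# Put the clay stamp away in its sliding-top box

### The arm

A 7-joint arm with a two-finger parallel gripper is mounted at the origin on the work surface. World frame = base frame: x ahead of the robot, y to its left, z up, the work surface at z = 0. Lengths are in m, angles in rad, forces in N, time in s.
With the tool pointing down it reaches from about 0.35 to 0.9 m from the base axis. Payload 8.1 kg.
Tool frame: the origin (TCP) lies at the very end of the fingers, on their centre line; the grasp point (between the pads) lies ctrl.tcp_to_grasp behind it (ctrl.tcp_to_grasp is the distance from the TCP to the grasp point, in m); x points along the fingers, y is the direction in which the jaws open and shut, and the axes are right-handed (so a half turn about x gives the same grasp; the last joint's range is limited). The gripper opens to 85 mm and grips with 20 to 120 N. Pads are 22 mm wide; open, the fingers measure 114 mm over their backs; the gripper's body (76 mm by 85 mm) begins 54 mm behind the grasp point. The pads swing forward as they close: fully open they stand 13 mm farther back than shut.
Start: joints at [1.173, 0.434, 0.025, 1.573, -0.012, 1.134, -0.075], TCP at [0.182, -0.598, 0.231] pointing down, gripper open.
Joint ranges: [-2.62, 2.62], [-0.44, 2.09], [-1.27, 1.32], [0.08, 2.57], [-1.32, 4.46], [0.12, 2], [-2.74, 2.74]. Speed limits (rad/s): [2.22, 2.22, 3.01, 3.01, 3.14, 3.14, 3.14].

### API

Orientations are given as a 3x3 rotation matrix whose columns are the frame's x, y, z axes.
In Python, from workcell import read_state, cams, hand_in, ctrl gives the robot as it stands. The module is installed in compiled form; this text tells all that it offers.
- The arm moves only by the tool apply_moves, never from a script. Its argument "targets" is a list of rows, each an object with "gripper": the finger opening in mm, from 0 to 85.4; "slide": the shift along the world's x, y, z in units of 500 mm (1.0 is 500 mm), a list of three; "yaw": the turn about the world's z in units of pi rad (1.0 is pi rad). A call has 1 to 5 rows; each row is the pose to reach, as a shift and turn from the pose commanded when the call began, turning the shorter way round; what a row does not reach only later rows make up. A row lasts 1/8 s, in which the tool goes at most 62.5 mm and 10.7 degrees, less where a joint would pass 70% of its speed; a pose out of reach is approached as far as the arm can. A call with a number of a shift or a turn outside -1 to 1 is refused whole. A call with a gripper value outside its range is refused whole. The fingers move at their own pace and stop on an object; the grip force is fixed at half the most. Time passes only in rows, so rows that repeat a pose let the fingers close. It gives the time, the measured TCP pose, the force and the opening at its end, in the units of the state.
- read_state(): the state, without advancing time (a new reading comes with each control period).
- cams.read_camera(name): name is "scene" or "top" or "wrist"; returns (picture, depth): 420x560x3 uint8, red, green, blue; 420x560 float32, m along the optical axis (not along the pixel's ray), 0 where there is no reading.
- cams.get_calibration(name): a dict with "fx", "fy", "cx", "cy" (pixels), "k1" (the pictures are not rectified: a ray, as slopes to the right and down, at radius r is drawn at 1 + k1 r^2 times it, then the intrinsics apply), "rvec" (rotation vector, rad) and "tvec" (3), from world to camera coordinates, as OpenCV has them; the wrist camera has in their place "mount" (4x4, takes a point from camera to tool coordinates, whose origin is the TCP and whose axes are the tool frame's). Camera axes: x right, y down, z forward; pixel columns grow to the right and rows downward; lengths in m; the calibration is good to about 2 mm. A picture is of the moment at which its call begins: read the wrist's pose just before it. get_calibration takes no time and is no camera call.
- hand_in(): hands the job in, once; it reports no verdict.
The state is a dict: "time_s": time; "q": joint angles; "joint_vel": joint speeds; "joint_efforts": joint torques, N m; "tool_pos": TCP position; "orientation": TCP orientation; "contact_force": force on the tool from outside, world axes, zero at the start; "wrist_torque": the same for the moment, N m; "finger_gap": opening from 0.0 (shut) to 1.0 (fully open).
Only numpy, scipy, OpenCV 4.12 (cv2) and the standard library are available. Lean on these libraries where they do the work, as an engineer would, in place of code of your own. Each camera call takes 0.05 s, during which the arm holds its last target. There are 200 camera calls.

### The job

Put the loose blue-faced clay stamp away in the wooden stamp box: slide the box's flush orange cover all the way open with a fingertip pressed on it, set the stamp down upright in the empty middle lane (do not drop it), and slide the cover fully shut again. The cover is thin and has no handle: press only as hard as it needs to come along, never more than 30 N. Leave the other stamps and the things on the table where they are.

Things in the scene. Friction and masses are not known exactly. Their poses are not given: they have to be found in the camera images.
- stamp_box: Beech box fixed to the table, 134 (x) x 330 (y) x 80 mm high; origin at the centre of its underside, z up. Long walls 12 mm, end walls 10 mm, floor 6 mm thick. Its -y half is an open well (local y -155 to -6 mm, 110 mm wide in x) under the sliding cover; its +y half has a fixed dark top, 7 mm below the rim, over which the cover slides.
- cover (a joint): How far the orange cover is open, in m: 0 shut (against the -y end wall), 0.153 fully open (against the +y end wall). It moves along the box's +y as it grows, stays where it is left, and resists with about 4.5 N of dry friction either way. The stops at both ends are hard.
- cover_top (a point): Centre of the cover's upper face, 80 mm above the table, flush with the rim; axes as the box's. A smooth flat panel 110 (x) x 157 (y) x 5 mm, no handle, hole or lip; it slides only along the box's y and does not sink. Over 30 N breaks it. Its matt paint gives a fingertip a friction coefficient of 0.85 to 1.2: a steady 8 to 14 N carries it along. It is stiff: touch it slowly.
- lane (a point): Floor centre of the empty middle lane, 6 mm above the box's underside at local (0, -80.5) mm; axes as the box's. Two 4 mm dividers, 18 mm high above the floor, at local y -106 and -55 mm split the well into three lanes, each 110 (x) x 47 (y) mm; the outer two hold stamps with their grips at about local y -131 and -30 mm.
- stamp: The loose clay stamp to put away: die block 80 (x) x 34 (y) x 14 mm with a blue face underneath, and on its middle an upright wooden grip 24 (x) x 18 (y) mm that reaches from 14 to 58 mm, with a blue spot on top. About 60 g. Origin at the centre of the underside, z up. It fits the lane with its long side along the box's x, either way round.
- stamp_a: Green stamp of the same size, standing in the -y end lane; stays there.
- stamp_b: Red stamp of the same size, standing in the lane next to the fixed half; stays there.
- glaze_jar: Glaze jar with a yellow cap, 58 mm across, 75 mm high, standing near the stamp; origin at the underside. Leave alone.
- test_tile: Fired clay tile 70 x 70 x 10 mm, lying near the stamp; origin at the underside. Leave alone.
- wood_knife: Wooden modelling knife, 175 mm long, 8 mm thick, lying on the table beyond; origin under its handle's middle. Leave alone.

How it is judged:
On the way, in this order (a step that is already met when the one before it is completed fails the run):
1. the cover is slid all the way open (within 15 mm of its stop) (value of joint cover above 0.138 m), for 0.1 s.
2. the stamp stands in the middle lane, still held by the fingers (set down, not dropped) (z of stamp in the frame of lane between -0.005 and 0.01 m and y of stamp in the frame of lane between -0.012 and 0.012 m and x of stamp in the frame of lane between -0.022 and 0.022 m and contact force between the fingers and stamp above 0.3 N), for 0.05 s.
At the end, for the whole second after the job is handed in: The cover is fully shut (within 3 mm of its stop), the blue stamp stands flat and upright (within 0.1 rad) on the floor of the middle lane, between its dividers, at rest, and nothing is held (value of joint cover below 0.003 m and angle between stamp's own z axis and vertical below 0.1 rad and z of stamp in the frame of lane between -0.004 and 0.004 m and y of stamp in the frame of lane between -0.01 and 0.01 m and x of stamp in the frame of lane between -0.02 and 0.02 m and linear speed of stamp below 0.02 m/s); the robot touches nothing.
It fails at once if more than 30 N on the cover (contact force between anything else and cover above 30 N).
It fails at once if another stamp is knocked over or shifted more than 15 mm (distance of any of stamp_a, stamp_b from where it was at the start of the episode above 0.015 m or angle between any of stamp_a, stamp_b's own z axis and vertical above 0.3 rad).
It fails at once if the jar, tile or knife is shifted more than 20 mm (distance of any of glaze_jar, test_tile, wood_knife from where it was at the start of the episode above 0.02 m).
It also fails if it takes over 72 s, if anything falls off the work surface, if the arm or the gripper's body presses on something with over 40 N, if the wrist force passes 120 N, or if a joint passes its speed limit or range.

## Working session

There is one attempt and no reset: what is moved stays moved. The work goes in short steps, Python scripts to look and compute and a tool call to move; the robot and the scene stay as the last step left them, time stands still between calls to the robot, and variables do not carry over. Pictures are saved under pics/ and viewed, about 8 in all and at most 12, crops included, and the job is handed in when it is done.

Besides the shell and the picture viewer there is one more tool, called after "Call:" as name([rows], argument=value, ...), one row to a line, values as JSON. apply_moves: Moves the arm, as the interface text tells. Shifts and turns lie within -1 to 1; 1 stands for 500 mm of shift or pi rad of turn. Its arguments: {"type":"object","properties":{"targets":{"type":"array","items":{"type":"object","properties":{"gripper":{"type":"number"},"slide":{"type":"array","items":{"type":"number","minimum":-1,"maximum":1}},"yaw":{"type":"number","minimum":-1,"maximum":1}}}}},"required":["targets"]}

```bash
mkdir -p pics
cat > h.py <<'E'
import numpy as np, cv2
from workcell import read_state, cams, hand_in, ctrl
def pose(name, st=None):
    c=cams.get_calibration(name)
    if name=="wrist":
        T=np.eye(4); T[:3,:3]=st["orientation"]; T[:3,3]=st["tool_pos"]
        M=T@np.array(c["mount"]); return c,M[:3,:3],M[:3,3]
    R=cv2.Rodrigues(np.array(c["rvec"],float))[0]; t=np.array(c["tvec"],float).ravel()
    return c,R.T,-R.T@t
def rays(c,uv):
    K=np.array([[c["fx"],0,c["cx"]],[0,c["fy"],c["cy"]],[0,0,1.]])
    p=cv2.undistortPoints(np.array(uv,float).reshape(-1,1,2),K,np.array([c["k1"],0,0,0,0.]))[:,0]
    return np.c_[p,np.ones(len(p))]
def plane(name,uv,z,st=None):
    c,R,o=pose(name,st); d=rays(c,uv)@R.T
    return o+d*((z-o[2])/d[:,2])[:,None]
def shot(name,tag):
    st=read_state(); im,dep=cams.read_camera(name)
    cv2.imwrite(f"pics/{tag}.png",im[:,:,::-1]); np.savez(f"pics/{tag}.npz",im=im,dep=dep,R=st["orientation"],p=st["tool_pos"])
    return st,im,dep
E
python3 - <<'E'
from h import *
s=read_state(); print(s, ctrl.tcp_to_grasp)
shot("top","top0"); shot("scene","scene0")
a=cv2.imread("pics/top0.png"); b=cv2.imread("pics/scene0.png")
for n in("top","scene"): c,R,o=pose(n); print(n,o,R[:,2])
E
```

```text
{'time_s': 0.0, 'q': array([ 1.17339796,  0.43523899,  0.02499484,  1.57410314, -0.01160467,
        1.13401358, -0.07509889]), 'joint_vel': array([ 0.00039092,  0.00093651,  0.00209971, -0.00088131,  0.00025835,
       -0.00174158, -0.00026852]), 'joint_efforts': array([-6.88597356e-04, -6.70484090e+01,  1.02484412e+00, -3.16213524e+01,
        1.55219313e-02,  1.25033024e-02,  2.45331751e-05]), 'tool_pos': array([ 0.18137648, -0.59756552,  0.23051395]), 'orientation': array([[-6.13008987e-04,  2.90459756e-01, -9.56887012e-01],
       [ 1.49724627e-03, -9.56885853e-01, -2.90460363e-01],
       [-9.99998691e-01, -1.61075033e-03,  1.51689842e-04]]), 'contact_force': array([ 0.46959278, -0.19216405, -0.04305371]), 'wrist_torque': array([ 0.04502516, -0.00744525,  0.03108131]), 'finger_gap': 1.0021907235361704} 0.0187
top [ 0.42261814 -0.06240736  0.79835412] [ 0.24327233 -0.02203232 -0.96970777]
scene [ 1.08252223 -0.60068073  0.60808682] [-0.55341547  0.58267261 -0.59516716]
```

View pics/top0.png

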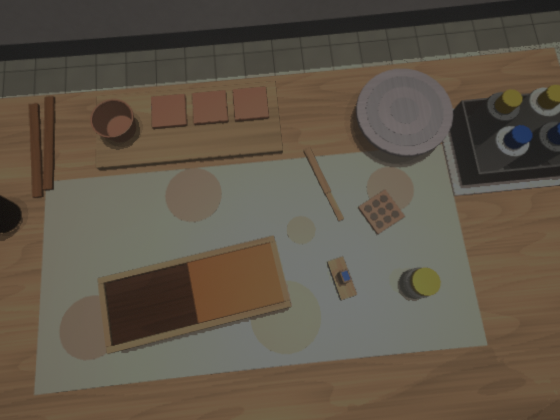

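Top view: the box with its cover (dark half at 150,303; orange at 238,285), the loose stamp at (342,278) with its spot at (345,277), jar (421,283), tile (381,211), knife (323,185).

```bash
cat > m0.py <<'E'
from h import *
im=np.load("pics/top0.npz")["im"]; dep=np.load("pics/top0.npz")["dep"]
hsv=cv2.cvtColor(im,cv2.COLOR_RGB2HSV)
def big(m,x0,x1,y0,y1):
    k=np.zeros(m.shape,np.uint8); k[y0:y1,x0:x1]=m[y0:y1,x0:x1].astype(np.uint8)
    k=cv2.morphologyEx(k,cv2.MORPH_OPEN,np.ones((3,3)))
    c=cv2.findContours(k,cv2.RETR_EXTERNAL,cv2.CHAIN_APPROX_NONE)[0]
    return max(c,key=cv2.contourArea).reshape(-1,2)
def rect(c,z):
    P=plane("top",c,z)[:,:2]; r=cv2.minAreaRect((P*1000).astype(np.float32)); return r
for p in [(285,238),(303,150),(277,345),(266,340),(278,336),(283,421),(250,350)]: print(p,hsv[p],dep[p])
H,S,V=[hsv[:,:,i].astype(int) for i in range(3)]
o=big((H<14)&(S>150)&(V>110),185,295,230,330); print("cover",rect(o,.08),len(o))
d=big((V<85),95,205,255,350); print("dark",rect(d,.073))
b=big((S>50),90,300,230,355); print("box",rect(b,.08))
s=big((S>50),322,362,250,305); print("stamp",rect(s,.014))
bl=big((H>100)&(H<130)&(S>90),335,357,265,290); print("spot",bl.mean(0),plane("top",[bl.mean(0)],.058))
E
python3 m0.py
```

```text
(285, 238) [ 14 139 112] 0.70432293
(303, 150) [ 12 128  50] 0.707375
(277, 345) [110 130 108] 0.73080754
(266, 340) [ 15  98 112] 0.78065854
(278, 336) [14 82 78] 0.77610725
(283, 421) [ 28 130 114] 0.7119479
(250, 350) [ 45   9 118] 0.80026615Traceback (most recent call last):
  File "m0.py", line 13, in <module>
    o=big((H<14)&(S>150)&(V>110),185,295,230,330); print("cover",rect(o,.08),len(o))
  File "m0.py", line 8, in big
    return max(c,key=cv2.contourArea).reshape(-1,2)
           ~~~^^^^^^^^^^^^^^^^^^^^^^^
ValueError: max() iterable argument is empty
```

```bash
sed -i 's/(H<14)&(S>150)&(V>110)/(H<18)\&(S>122)\&(V>90)/; s/S>90),335/S>70),335/' m0.py; python3 m0.py
```

```text
(285, 238) [ 14 139 112] 0.70432293
(303, 150) [ 12 128  50] 0.707375
(277, 345) [110 130 108] 0.73080754
(266, 340) [ 15  98 112] 0.78065854
(278, 336) [14 82 78] 0.77610725
(283, 421) [ 28 130 114] 0.7119479
(250, 350) [ 45   9 118] 0.80026615
cover ((481.8049621582031, 15.7384033203125), (109.99351501464844, 156.04437255859375), 7.816798686981201) 281
dark ((460.4072265625, 171.58352661132812), (113.5535888671875, 154.83407592773438), 8.006247520446777)
box ((466.4554443359375, 102.81404876708984), (139.5913848876953, 358.8135681152344), 7.869329929351807)
stamp ((472.728759765625, -189.68348693847656), (78.8495101928711, 34.21236801147461), 12.574618339538574)
spot [345.17391304 275.34782609] [[ 0.47332229 -0.18995159  0.058     ]]
```

Everything measures right (cover 110×156 at z=80 mm, stamp 79×34). Next I move over the cover with the fingers shut.

Call:
apply_moves([
  {"gripper":0,"slide":[0.24,0.5,0],"yaw":-0.05},
  {"gripper":0,"slide":[0.24,0.5,0],"yaw":-0.05},
  {"gripper":0,"slide":[0.24,0.5,0],"yaw":-0.05},
  {"gripper":0,"slide":[0.24,0.5,0],"yaw":-0.05},
  {"gripper":0,"slide":[0.24,0.5,0],"yaw":-0.05},
])

```text
time_s: 0.72
tool_pos: [0.3029, -0.3445, 0.2313]
orientation: [[0.0, 0.141, -0.99], [0.001, -0.99, -0.141], [-1.0, -0.001, -0.0]]
contact_force: [0.1, -0.0, -0.4]
finger_gap: 0.004
```

Call:
apply_moves([
  {"gripper":0,"slide":[0.36,0.71,-0.18],"yaw":0},
  {"gripper":0,"slide":[0.36,0.71,-0.18],"yaw":0},
  {"gripper":0,"slide":[0.36,0.71,-0.18],"yaw":0},
  {"gripper":0,"slide":[0.36,0.71,-0.18],"yaw":0},
  {"gripper":0,"slide":[0.36,0.71,-0.18],"yaw":0},
])

```text
time_s: 1.35
tool_pos: [0.4399, -0.0745, 0.162]
orientation: [[0.0, 0.137, -0.991], [-0.0, -0.991, -0.137], [-1.0, 0.0, -0.0]]
contact_force: [1.6, -0.4, 0.9]
finger_gap: 0.001
```

Call:
apply_moves([
  {"gripper":0,"slide":[0.084,0.17,-0.11],"yaw":0},
  {"gripper":0,"slide":[0.084,0.17,-0.11],"yaw":0},
  {"gripper":0,"slide":[0.084,0.17,-0.11],"yaw":0},
  {"gripper":0,"slide":[0.084,0.17,-0.11],"yaw":0},
])

```text
time_s: 1.85
tool_pos: [0.481, 0.0082, 0.1072]
orientation: [[-0.001, 0.137, -0.991], [-0.001, -0.991, -0.137], [-1.0, 0.0, 0.001]]
contact_force: [0.1, -0.5, -0.5]
finger_gap: -0.001
```

Run:
```python
from h import *
st,im,d=shot("wrist","w1"); print(st["tool_pos"],st["contact_force"],pose("wrist",st)[2])
```

```text
[0.48095189 0.00819251 0.10724156] [ 0.0632985  -0.52687803 -0.46675142] [0.55362035 0.01827542 0.24925453]
```

View pics/w1.png

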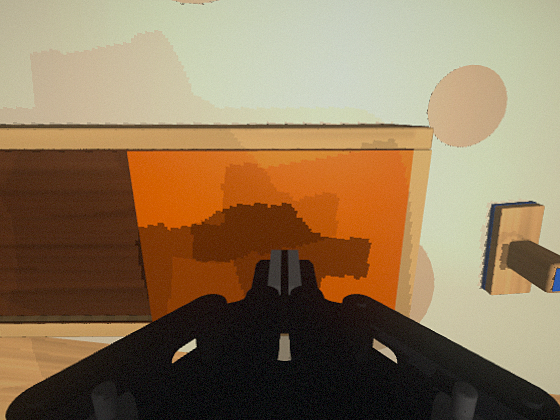

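Wrist view: shut fingertips (285,255) sit over the orange cover (its edges at x≈140 and ≈410), cover shut, stamp at right (515,250). Descending gently.

Call:
apply_moves([
  {"gripper":0,"slide":[0,0,-0.03],"yaw":0},
  {"gripper":0,"slide":[0,0,-0.042],"yaw":0},
  {"gripper":0,"slide":[0,0,-0.046],"yaw":0},
  {"gripper":0,"slide":[0,0,-0.048],"yaw":0},
  {"gripper":0,"slide":[0,0,-0.048],"yaw":0},
])

```text
time_s: 2.52
tool_pos: [0.4815, 0.0088, 0.0835]
orientation: [[0.0, 0.137, -0.991], [0.0, -0.991, -0.137], [-1.0, 0.0, -0.0]]
contact_force: [-0.7, -0.5, 0.3]
finger_gap: 0.002
```

Call:
apply_moves([
  {"gripper":0,"slide":[0,0,-0.001],"yaw":0},
  {"gripper":0,"slide":[0,0,-0.002],"yaw":0},
  {"gripper":0,"slide":[0,0,-0.002],"yaw":0},
])

```text
time_s: 2.9
tool_pos: [0.4814, 0.0088, 0.0824]
orientation: [[0.0, 0.137, -0.991], [-0.0, -0.991, -0.137], [-1.0, 0.0, -0.0]]
contact_force: [-0.0, 0.1, -0.0]
finger_gap: 0.002
```

Call:
apply_moves([
  {"gripper":0,"slide":[0,0,-0.001],"yaw":0},
  {"gripper":0,"slide":[0,0,-0.002],"yaw":0},
  {"gripper":0,"slide":[0,0,-0.003],"yaw":0},
  {"gripper":0,"slide":[0,0,-0.003],"yaw":0},
])

```text
time_s: 3.4
tool_pos: [0.4814, 0.0088, 0.0809]
orientation: [[-0.0, 0.137, -0.991], [-0.0, -0.991, -0.137], [-1.0, 0.0, 0.0]]
contact_force: [-0.2, 0.2, 0.3]
finger_gap: 0.005
```

Call:
apply_moves([
  {"gripper":0,"slide":[0,0,-0.0005],"yaw":0},
  {"gripper":0,"slide":[0,0,-0.001],"yaw":0},
  {"gripper":0,"slide":[0,0,-0.001],"yaw":0},
])

```text
time_s: 3.78
tool_pos: [0.4814, 0.0088, 0.0804]
orientation: [[-0.0, 0.137, -0.991], [-0.0, -0.991, -0.137], [-1.0, 0.0, 0.0]]
contact_force: [-0.2, 0.4, 0.4]
finger_gap: 0.0
```

Call:
apply_moves([
  {"gripper":0,"slide":[0,0,-0.0005],"yaw":0},
  {"gripper":0,"slide":[0,0,-0.001],"yaw":0},
  {"gripper":0,"slide":[0,0,-0.001],"yaw":0},
])

```text
time_s: 4.15
tool_pos: [0.4815, 0.0088, 0.0801]
orientation: [[0.0, 0.137, -0.991], [-0.0, -0.991, -0.137], [-1.0, 0.0, -0.0]]
contact_force: [-1.1, -0.3, 4.2]
finger_gap: 0.0
```

Call:
apply_moves([
  {"gripper":0,"slide":[0,0,-0.0003],"yaw":0},
  {"gripper":0,"slide":[0,0,-0.0006],"yaw":0},
  {"gripper":0,"slide":[0,0,-0.0006],"yaw":0},
])

```text
time_s: 4.53
tool_pos: [0.4815, 0.0088, 0.08]
orientation: [[0.0, 0.137, -0.991], [-0.0, -0.991, -0.137], [-1.0, 0.0, -0.0]]
contact_force: [-2.5, -0.4, 9.9]
finger_gap: -0.003
```

Call:
apply_moves([
  {"gripper":0,"slide":[-0.0003,0.002,-0.0002],"yaw":0},
  {"gripper":0,"slide":[-0.0008,0.006,-0.0002],"yaw":0},
  {"gripper":0,"slide":[-0.0014,0.01,-0.0002],"yaw":0},
  {"gripper":0,"slide":[-0.0022,0.016,-0.0002],"yaw":0},
  {"gripper":0,"slide":[-0.003,0.022,-0.0002],"yaw":0},
])

```text
time_s: 5.15
tool_pos: [0.4801, 0.0185, 0.08]
orientation: [[0.0, 0.136, -0.991], [-0.002, -0.991, -0.136], [-1.0, 0.002, -0.0]]
contact_force: [-2.1, -5.2, 10.7]
finger_gap: -0.001
```

Call:
apply_moves([
  {"gripper":0,"slide":[-0.0014,0.01,0],"yaw":0},
  {"gripper":0,"slide":[-0.003,0.022,0],"yaw":0},
  {"gripper":0,"slide":[-0.005,0.036,0],"yaw":0},
  {"gripper":0,"slide":[-0.007,0.05,0],"yaw":0},
  {"gripper":0,"slide":[-0.009,0.064,0],"yaw":0},
])

```text
time_s: 5.78
tool_pos: [0.4756, 0.0507, 0.08]
orientation: [[0.0, 0.136, -0.991], [-0.002, -0.991, -0.136], [-1.0, 0.002, -0.0]]
contact_force: [-1.6, -4.4, 11.7]
finger_gap: -0.002
```

Call:
apply_moves([
  {"gripper":0,"slide":[-0.002,0.015,0],"yaw":0},
  {"gripper":0,"slide":[-0.0042,0.03,0],"yaw":0},
  {"gripper":0,"slide":[-0.0062,0.045,0],"yaw":0},
  {"gripper":0,"slide":[-0.0083,0.06,0],"yaw":0},
  {"gripper":0,"slide":[-0.0104,0.075,0],"yaw":0},
])

```text
time_s: 6.4
tool_pos: [0.4703, 0.0883, 0.08]
orientation: [[0.0, 0.136, -0.991], [-0.002, -0.991, -0.136], [-1.0, 0.002, 0.0]]
contact_force: [-1.9, -5.4, 10.8]
finger_gap: 0.002
```

Call:
apply_moves([
  {"gripper":0,"slide":[-0.002,0.015,0],"yaw":0},
  {"gripper":0,"slide":[-0.0042,0.03,0],"yaw":0},
  {"gripper":0,"slide":[-0.0062,0.045,0],"yaw":0},
  {"gripper":0,"slide":[-0.0083,0.06,0],"yaw":0},
  {"gripper":0,"slide":[-0.0104,0.075,0],"yaw":0},
])

```text
time_s: 7.02
tool_pos: [0.465, 0.1258, 0.08]
orientation: [[-0.0, 0.136, -0.991], [-0.002, -0.991, -0.136], [-1.0, 0.002, 0.0]]
contact_force: [-1.4, -5.0, 13.0]
finger_gap: -0.003
```

Call:
apply_moves([
  {"gripper":0,"slide":[-0.002,0.014,0.0001],"yaw":0},
  {"gripper":0,"slide":[-0.0038,0.028,0.0001],"yaw":0},
  {"gripper":0,"slide":[-0.0055,0.04,0.0001],"yaw":0},
  {"gripper":0,"slide":[-0.007,0.05,0.0001],"yaw":0},
  {"gripper":0,"slide":[-0.0077,0.056,0.0001],"yaw":0},
])

```text
time_s: 7.65
tool_pos: [0.461, 0.1539, 0.08]
orientation: [[-0.0, 0.137, -0.991], [-0.002, -0.991, -0.137], [-1.0, 0.002, 0.0]]
contact_force: [-2.4, -4.8, 12.8]
finger_gap: 0.001
```

Call:
apply_moves([
  {"gripper":0,"slide":[-0.0004,0.003,0],"yaw":0},
  {"gripper":0,"slide":[-0.0008,0.006,0],"yaw":0},
  {"gripper":0,"slide":[-0.0013,0.009,0],"yaw":0},
  {"gripper":0,"slide":[-0.0017,0.012,0],"yaw":0},
])

```text
time_s: 8.15
tool_pos: [0.4602, 0.1597, 0.08]
orientation: [[-0.0, 0.136, -0.991], [-0.002, -0.991, -0.136], [-1.0, 0.002, 0.0]]
contact_force: [-3.1, -5.8, 13.3]
finger_gap: -0.001
```

Call:
apply_moves([
  {"gripper":0,"slide":[0,0,0.03],"yaw":0},
  {"gripper":0,"slide":[0,0,0.14],"yaw":0},
  {"gripper":50,"slide":[0.03,-0.7,0.14],"yaw":0.026},
  {"gripper":50,"slide":[0.03,-0.7,0.14],"yaw":0.026},
  {"gripper":50,"slide":[0.03,-0.7,0.14],"yaw":0.026},
])

```text
time_s: 8.78
tool_pos: [0.4687, -0.0281, 0.1505]
orientation: [[0.002, 0.218, -0.976], [0.0, -0.976, -0.218], [-1.0, 0.0, -0.002]]
contact_force: [2.1, -0.6, 0.2]
finger_gap: 0.583
```

Run:
```python
from h import *
st,im,d=shot("top","top1"); print(st["tool_pos"]); st,im,d=shot("wrist","w2"); print(st["tool_pos"],st["finger_gap"])
```

```text
[ 0.46869209 -0.02813191  0.15053652]
[ 0.46813705 -0.03802118  0.15011063] 0.5835780654529584
```

View pics/w2.png

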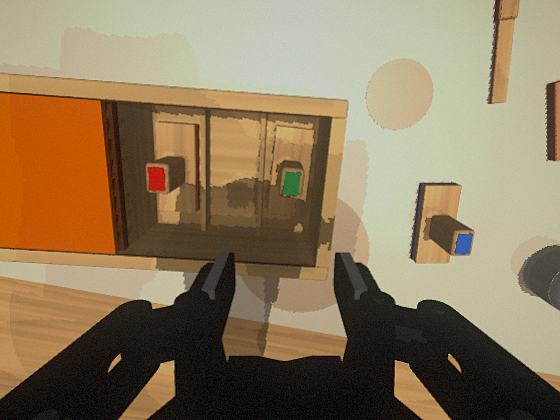

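Cover fully open: red spot (157,178), green (292,182), empty lane between; loose stamp's blue spot (463,243).

Run:
```python
from h import *
z=np.load("pics/w2.npz"); im=z["im"]; st=dict(orientation=z["R"],tool_pos=z["p"])
h=cv2.cvtColor(im,cv2.COLOR_RGB2HSV).astype(int); H,S,V=h[:,:,0],h[:,:,1],h[:,:,2]
def sp(m,x0,x1,y0,y1,z):
    k=np.zeros(m.shape,np.uint8); k[y0:y1,x0:x1]=m[y0:y1,x0:x1]
    n,l,s,c=cv2.connectedComponentsWithStats(k); i=1+s[1:,4].argmax()
    print(c[i],s[i],plane("wrist",[c[i]],z,st))
sp(((H<6)|(H>174))&(S>180),140,175,155,200,.064)
sp((H>50)&(H<90)&(S>100),275,310,155,205,.064)
sp((H>100)&(H<125)&(S>120),450,480,225,260,.058)
print(read_state()["tool_pos"])
```

```text
[156.17520216 178.42587601] [148 167  17  24 371] [[0.47600856 0.06182793 0.064     ]]
[291.23668639 183.24556213] [283 172  18  24 338] [[ 0.49366634 -0.03861484  0.064     ]]
[463.3986014  243.50699301] [455 234  18  20 286] [[ 0.47249112 -0.18959404  0.058     ]]
[ 0.46813434 -0.0341051   0.14998327]
```

Call:
apply_moves([
  {"gripper":50,"slide":[0.01,-0.31,0],"yaw":0},
  {"gripper":50,"slide":[0.01,-0.31,0],"yaw":0},
  {"gripper":50,"slide":[0.01,-0.31,-0.08],"yaw":0},
  {"gripper":50,"slide":[0.01,-0.31,-0.1],"yaw":0},
  {"gripper":50,"slide":[0.01,-0.31,-0.1],"yaw":0},
])

```text
time_s: 9.5
tool_pos: [0.4732, -0.1803, 0.0993]
orientation: [[-0.001, 0.218, -0.976], [0.001, -0.976, -0.218], [-1.0, -0.001, 0.001]]
contact_force: [-0.3, 0.2, 1.1]
finger_gap: 0.587
```

Call:
apply_moves([
  {"gripper":50,"slide":[-0.001,-0.019,-0.02],"yaw":0},
  {"gripper":50,"slide":[-0.001,-0.019,-0.08],"yaw":0},
  {"gripper":50,"slide":[-0.001,-0.019,-0.13],"yaw":0},
  {"gripper":50,"slide":[-0.001,-0.019,-0.153],"yaw":0},
  {"gripper":50,"slide":[-0.001,-0.019,-0.153],"yaw":0},
])

```text
time_s: 10.12
tool_pos: [0.4728, -0.1907, 0.0229]
orientation: [[-0.001, 0.218, -0.976], [0.0, -0.976, -0.218], [-1.0, -0.0, 0.001]]
contact_force: [0.9, -0.5, 0.3]
finger_gap: 0.585
```

Call:
apply_moves([
  {"gripper":0,"slide":[0,0,0],"yaw":0},
  {"gripper":0,"slide":[0,0,0],"yaw":0},
  {"gripper":0,"slide":[0,0,0],"yaw":0},
  {"gripper":0,"slide":[0,0,0],"yaw":0},
  {"gripper":0,"slide":[0,0,0],"yaw":0},
])

```text
time_s: 10.75
tool_pos: [0.4735, -0.1912, 0.0239]
orientation: [[0.002, 0.218, -0.976], [-0.001, -0.976, -0.218], [-1.0, 0.001, -0.001]]
contact_force: [-0.2, 1.1, 7.4]
finger_gap: 0.203
```

Call:
apply_moves([
  {"gripper":0,"slide":[0,0,0.02],"yaw":0},
  {"gripper":0,"slide":[0,0,0.1],"yaw":0},
  {"gripper":0,"slide":[0,0,0.2],"yaw":-0.026},
  {"gripper":0,"slide":[0,0,0.26],"yaw":-0.026},
  {"gripper":0,"slide":[0,0,0.26],"yaw":-0.026},
])

```text
time_s: 11.38
tool_pos: [0.4743, -0.1915, 0.156]
orientation: [[0.005, 0.137, -0.991], [-0.002, -0.991, -0.137], [-1.0, 0.002, -0.005]]
contact_force: [-0.1, -0.1, -1.5]
finger_gap: 0.204
```

Run:
```python
from h import *
st,im,d=shot("wrist","w3"); print(st["tool_pos"],st["finger_gap"],st["contact_force"])
```

```text
[ 0.47433312 -0.19151709  0.15599293] 0.20361851084297578 [-0.08406424 -0.11558388 -1.45654223]
```

View pics/w3.png

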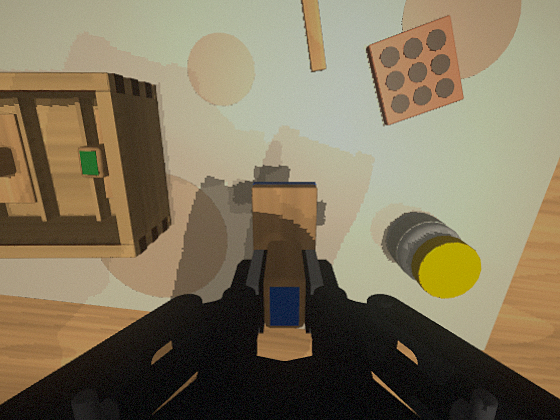

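Stamp held squarely: blue spot (285,307), die edge (253–316,185) square to the fingers, gap 17.4 mm. Checking the spot's position and height against the TCP.

Run:
```python
from h import *
z=np.load("pics/w3.npz"); st=dict(orientation=z["R"],tool_pos=z["p"]); d=z["dep"]
uv=np.array([[285,307],[285,297],[285,318],[260,195],[310,195],[285,195],[285,225]])
c,R,o=pose("wrist",st); r=rays(c,uv)
P=o+(r*d[uv[:,1],uv[:,0]][:,None])@R.T
print(np.round((P-z["p"])@z["R"],4))  # tool frame
h=cv2.cvtColor(z["im"],cv2.COLOR_RGB2HSV).astype(int)
m=(h[...,0]>100)&(h[...,0]<130)&(h[...,1]>120); ys,xs=np.nonzero(m[270:340,255:320]); print(xs.mean()+255,ys.mean()+270,xs.min()+255,xs.max()+255,ys.min()+270,ys.max()+270)
```

```text
[[-0.0336  0.0005  0.0014]
 [-0.033   0.0005 -0.0028]
 [-0.0331  0.0005  0.007 ]
 [ 0.0099 -0.0122 -0.0349]
 [ 0.0104  0.0134 -0.0348]
 [ 0.0104  0.0006 -0.0348]
 [ 0.01    0.0006 -0.0186]]
283.92043399638334 305.69349005424954 255 312 287 338
```

Call:
apply_moves([
  {"gripper":0,"slide":[0.009,0.1,0],"yaw":0},
  {"gripper":0,"slide":[0.014,0.2,0],"yaw":0},
  {"gripper":0,"slide":[0.018,0.3,0],"yaw":0},
  {"gripper":0,"slide":[0.018,0.38,0],"yaw":0},
  {"gripper":0,"slide":[0.018,0.406,0],"yaw":0},
])

```text
time_s: 12.05
tool_pos: [0.4808, 0.0147, 0.1521]
orientation: [[-0.002, 0.141, -0.99], [0.001, -0.99, -0.141], [-1.0, -0.001, 0.002]]
contact_force: [0.9, -0.1, -0.7]
finger_gap: 0.201
```

Call:
apply_moves([
  {"gripper":0,"slide":[0,0,0],"yaw":0},
  {"gripper":0,"slide":[0,0,0],"yaw":0},
])

```text
time_s: 12.3
tool_pos: [0.4816, 0.0103, 0.1526]
orientation: [[-0.001, 0.135, -0.991], [-0.001, -0.991, -0.135], [-1.0, 0.001, 0.001]]
contact_force: [0.4, -0.1, -1.4]
finger_gap: 0.198
```

Run:
```python
from h import *
st,im,d=shot("wrist","w4"); print(st["tool_pos"],st["finger_gap"],st["contact_force"])
```

```text
[0.48157858 0.01028009 0.15260599] 0.19801437686362466 [ 0.44937751 -0.10616603 -1.41969423]
```

View pics/w4.png

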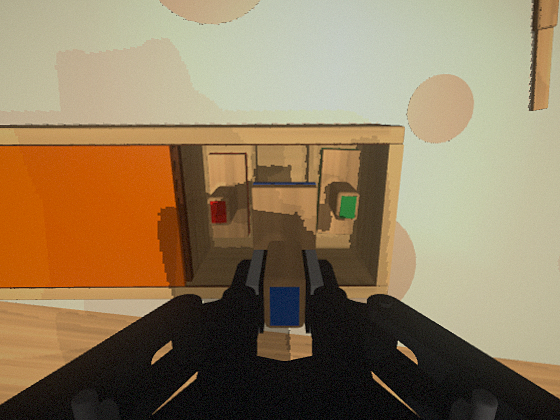

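The held stamp lies centred over the empty lane (spot x=284, red 219 and green 347 either side). Lowering.

Call:
apply_moves([
  {"gripper":0,"slide":[0.003,0.003,-0.06],"yaw":0},
  {"gripper":0,"slide":[0.003,0.003,-0.13],"yaw":0},
  {"gripper":0,"slide":[0.003,0.003,-0.19],"yaw":0},
  {"gripper":0,"slide":[0.003,0.003,-0.225],"yaw":0},
  {"gripper":0,"slide":[0.003,0.003,-0.233],"yaw":0},
])

```text
time_s: 12.98
tool_pos: [0.4826, 0.0121, 0.0355]
orientation: [[-0.002, 0.135, -0.991], [-0.001, -0.991, -0.135], [-1.0, 0.0, 0.002]]
contact_force: [-0.1, 0.3, -0.4]
finger_gap: 0.206
```

Call:
apply_moves([
  {"gripper":0,"slide":[0,0,-0.002],"yaw":0},
  {"gripper":0,"slide":[0,0,-0.005],"yaw":0},
  {"gripper":0,"slide":[0,0,-0.008],"yaw":0},
  {"gripper":0,"slide":[0,0,-0.008],"yaw":0},
])

```text
time_s: 13.48
tool_pos: [0.4835, 0.0135, 0.0328]
orientation: [[0.0, 0.137, -0.991], [-0.0, -0.991, -0.137], [-1.0, 0.0, -0.0]]
contact_force: [0.1, 0.2, -1.5]
finger_gap: 0.199
```

Call:
apply_moves([
  {"gripper":0,"slide":[0,-0.001,-0.002],"yaw":0},
  {"gripper":0,"slide":[0,-0.002,-0.004],"yaw":0},
  {"gripper":0,"slide":[0,-0.002,-0.005],"yaw":0},
  {"gripper":0,"slide":[0,-0.002,-0.005],"yaw":0},
])

```text
time_s: 13.98
tool_pos: [0.4833, 0.0125, 0.03]
orientation: [[-0.0, 0.137, -0.991], [-0.0, -0.991, -0.137], [-1.0, 0.0, 0.0]]
contact_force: [0.1, -0.3, -0.6]
finger_gap: 0.201
```

Call:
apply_moves([
  {"gripper":0,"slide":[0,0,-0.001],"yaw":0},
  {"gripper":0,"slide":[0,0,-0.002],"yaw":0},
  {"gripper":0,"slide":[0,0,-0.002],"yaw":0},
])

```text
time_s: 14.35
tool_pos: [0.4833, 0.0125, 0.0299]
orientation: [[0.0, 0.137, -0.991], [-0.0, -0.991, -0.137], [-1.0, 0.0, -0.0]]
contact_force: [-4.4, -0.4, 16.0]
finger_gap: 0.201
```

On the floor (16 N). Releasing and lifting.

Call:
apply_moves([
  {"gripper":0,"slide":[0,0,0.001],"yaw":0},
  {"gripper":34,"slide":[0,0,0.001],"yaw":0},
  {"gripper":34,"slide":[0,0,0.001],"yaw":0},
  {"gripper":34,"slide":[0,0,0.001],"yaw":0},
])

```text
time_s: 14.85
tool_pos: [0.4833, 0.0125, 0.0294]
orientation: [[-0.0, 0.137, -0.991], [-0.0, -0.991, -0.137], [-1.0, -0.0, 0.0]]
contact_force: [1.1, -0.6, 0.2]
finger_gap: 0.395
```

Call:
apply_moves([
  {"gripper":34,"slide":[0,0,0.02],"yaw":0},
  {"gripper":34,"slide":[0,0,0.08],"yaw":0},
  {"gripper":34,"slide":[0,0,0.16],"yaw":0},
  {"gripper":34,"slide":[0,0,0.22],"yaw":0},
  {"gripper":34,"slide":[0,0,0.22],"yaw":0},
])

```text
time_s: 15.48
tool_pos: [0.4849, 0.0127, 0.1423]
orientation: [[0.005, 0.137, -0.991], [0.0, -0.991, -0.137], [-1.0, 0.0, -0.005]]
contact_force: [0.2, 0.1, 0.4]
finger_gap: 0.401
```

Call:
apply_moves([
  {"gripper":0,"slide":[-0.02,0.1,0],"yaw":0},
  {"gripper":0,"slide":[-0.03,0.2,0],"yaw":0},
  {"gripper":0,"slide":[-0.05,0.28,-0.04],"yaw":0},
  {"gripper":0,"slide":[-0.05,0.3,-0.06],"yaw":0},
  {"gripper":0,"slide":[-0.05,0.3,-0.06],"yaw":0},
])

```text
time_s: 16.1
tool_pos: [0.4576, 0.1623, 0.1085]
orientation: [[-0.002, 0.139, -0.99], [-0.001, -0.99, -0.139], [-1.0, 0.001, 0.002]]
contact_force: [0.6, -1.3, -0.0]
finger_gap: 0.001
```

Run:
```python
from h import *
st,im,d=shot("wrist","w5"); print(st["tool_pos"],st["finger_gap"],st["contact_force"])
```

```text
[0.45759075 0.16230639 0.10854162] 0.001481812781356744 [ 0.584083   -1.25012728 -0.00337425]
```

View pics/w5.png

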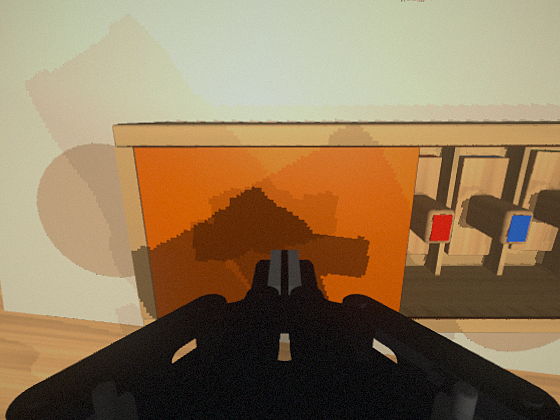

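The blue stamp (519,228) stands upright in the middle lane next to red (440,228); cover against the far stop. Now to press and shut.

Call:
apply_moves([
  {"gripper":0,"slide":[0.003,0,-0.02],"yaw":0},
  {"gripper":0,"slide":[0.003,0,-0.036],"yaw":0},
  {"gripper":0,"slide":[0.003,0,-0.046],"yaw":0},
  {"gripper":0,"slide":[0.003,0,-0.05],"yaw":0},
  {"gripper":0,"slide":[0.003,0,-0.05],"yaw":0},
])

```text
time_s: 16.77
tool_pos: [0.4598, 0.1625, 0.0845]
orientation: [[-0.0, 0.137, -0.991], [-0.0, -0.991, -0.137], [-1.0, 0.0, 0.0]]
contact_force: [-0.1, -0.1, -0.2]
finger_gap: 0.002
```

Call:
apply_moves([
  {"gripper":0,"slide":[0,0,-0.002],"yaw":0},
  {"gripper":0,"slide":[0,0,-0.004],"yaw":0},
  {"gripper":0,"slide":[0,0,-0.006],"yaw":0},
  {"gripper":0,"slide":[0,0,-0.007],"yaw":0},
  {"gripper":0,"slide":[0,0,-0.007],"yaw":0},
])

```text
time_s: 17.4
tool_pos: [0.4598, 0.1624, 0.081]
orientation: [[-0.0, 0.137, -0.991], [-0.0, -0.991, -0.137], [-1.0, 0.0, 0.0]]
contact_force: [0.8, -0.2, -0.6]
finger_gap: -0.002
```

Call:
apply_moves([
  {"gripper":0,"slide":[0,0,-0.0005],"yaw":0},
  {"gripper":0,"slide":[0,0,-0.001],"yaw":0},
  {"gripper":0,"slide":[0,0,-0.0014],"yaw":0},
  {"gripper":0,"slide":[0,0,-0.0014],"yaw":0},
])

```text
time_s: 17.9
tool_pos: [0.4598, 0.1625, 0.0803]
orientation: [[-0.0, 0.137, -0.991], [-0.0, -0.991, -0.137], [-1.0, 0.0, 0.0]]
contact_force: [0.6, 0.1, 0.6]
finger_gap: 0.001
```

Call:
apply_moves([
  {"gripper":0,"slide":[0,0,-0.0004],"yaw":0},
  {"gripper":0,"slide":[0,0,-0.0008],"yaw":0},
  {"gripper":0,"slide":[0,0,-0.0012],"yaw":0},
  {"gripper":0,"slide":[0,0,-0.0012],"yaw":0},
])

```text
time_s: 18.4
tool_pos: [0.4599, 0.1625, 0.0801]
orientation: [[0.0, 0.137, -0.991], [-0.0, -0.991, -0.137], [-1.0, 0.0, -0.0]]
contact_force: [-2.0, -0.7, 6.0]
finger_gap: 0.0
```

Call:
apply_moves([
  {"gripper":0,"slide":[0,0,-0.0003],"yaw":0},
  {"gripper":0,"slide":[0,0,-0.0006],"yaw":0},
  {"gripper":0,"slide":[0,0,-0.0006],"yaw":0},
  {"gripper":0,"slide":[0.0003,-0.002,-0.0006],"yaw":0},
  {"gripper":0,"slide":[0.0008,-0.006,-0.0006],"yaw":0},
])

```text
time_s: 19.02
tool_pos: [0.4601, 0.1611, 0.0801]
orientation: [[0.001, 0.138, -0.99], [0.002, -0.99, -0.138], [-1.0, -0.002, -0.001]]
contact_force: [-4.1, 3.6, 7.9]
finger_gap: 0.001
```

Call:
apply_moves([
  {"gripper":0,"slide":[0.0011,-0.008,0],"yaw":0},
  {"gripper":0,"slide":[0.0025,-0.018,0],"yaw":0},
  {"gripper":0,"slide":[0.0042,-0.03,0],"yaw":0},
  {"gripper":0,"slide":[0.006,-0.043,0],"yaw":0},
  {"gripper":0,"slide":[0.0078,-0.056,0],"yaw":0},
])

```text
time_s: 19.65
tool_pos: [0.464, 0.1329, 0.0801]
orientation: [[0.001, 0.139, -0.99], [0.002, -0.99, -0.139], [-1.0, -0.002, -0.001]]
contact_force: [-3.4, 3.4, 7.8]
finger_gap: 0.002
```

Call:
apply_moves([
  {"gripper":0,"slide":[0.0018,-0.014,-0.0003],"yaw":0},
  {"gripper":0,"slide":[0.0038,-0.029,-0.0003],"yaw":0},
  {"gripper":0,"slide":[0.0058,-0.044,-0.0003],"yaw":0},
  {"gripper":0,"slide":[0.008,-0.059,-0.0003],"yaw":0},
  {"gripper":0,"slide":[0.01,-0.074,-0.0003],"yaw":0},
])

```text
time_s: 20.27
tool_pos: [0.4693, 0.0958, 0.08]
orientation: [[0.001, 0.138, -0.99], [0.002, -0.99, -0.138], [-1.0, -0.001, -0.001]]
contact_force: [-3.6, 4.0, 10.6]
finger_gap: 0.001
```

Call:
apply_moves([
  {"gripper":0,"slide":[0.002,-0.015,0],"yaw":0},
  {"gripper":0,"slide":[0.0042,-0.03,0],"yaw":0},
  {"gripper":0,"slide":[0.0062,-0.045,0],"yaw":0},
  {"gripper":0,"slide":[0.0083,-0.06,0],"yaw":0},
  {"gripper":0,"slide":[0.0104,-0.075,0],"yaw":0},
])

```text
time_s: 20.9
tool_pos: [0.4746, 0.0582, 0.08]
orientation: [[0.001, 0.138, -0.99], [0.001, -0.99, -0.138], [-1.0, -0.001, -0.001]]
contact_force: [-3.2, 4.1, 10.8]
finger_gap: -0.009
```

Call:
apply_moves([
  {"gripper":0,"slide":[0.002,-0.015,0],"yaw":0},
  {"gripper":0,"slide":[0.0042,-0.03,0],"yaw":0},
  {"gripper":0,"slide":[0.0062,-0.045,0],"yaw":0},
  {"gripper":0,"slide":[0.0083,-0.06,0],"yaw":0},
  {"gripper":0,"slide":[0.0104,-0.074,0],"yaw":0},
])

```text
time_s: 21.52
tool_pos: [0.4798, 0.0211, 0.0801]
orientation: [[0.001, 0.138, -0.99], [0.001, -0.99, -0.138], [-1.0, -0.001, -0.001]]
contact_force: [-3.1, 3.9, 11.0]
finger_gap: 0.002
```

Call:
apply_moves([
  {"gripper":0,"slide":[0.0006,-0.004,0],"yaw":0},
  {"gripper":0,"slide":[0.001,-0.008,0],"yaw":0},
  {"gripper":0,"slide":[0.0016,-0.012,0],"yaw":0},
  {"gripper":0,"slide":[0.002,-0.015,0],"yaw":0},
  {"gripper":0,"slide":[0.0023,-0.017,0],"yaw":0},
])

```text
time_s: 22.15
tool_pos: [0.481, 0.0128, 0.08]
orientation: [[0.001, 0.138, -0.99], [0.001, -0.99, -0.138], [-1.0, -0.001, -0.001]]
contact_force: [-2.8, 4.6, 10.9]
finger_gap: 0.001
```

Call:
apply_moves([
  {"gripper":0,"slide":[0.0001,-0.001,0],"yaw":0},
  {"gripper":0,"slide":[0.0003,-0.002,0],"yaw":0},
  {"gripper":0,"slide":[0.0004,-0.003,0],"yaw":0},
  {"gripper":0,"slide":[0.0005,-0.004,0],"yaw":0},
])

```text
time_s: 22.65
tool_pos: [0.4811, 0.0115, 0.08]
orientation: [[0.001, 0.139, -0.99], [0.002, -0.99, -0.139], [-1.0, -0.002, -0.001]]
contact_force: [-3.9, 7.0, 11.6]
finger_gap: 0.001
```

Call:
apply_moves([
  {"gripper":0,"slide":[0.0001,-0.001,0],"yaw":0},
  {"gripper":0,"slide":[0.0002,-0.002,0],"yaw":0},
  {"gripper":0,"slide":[0.0002,-0.002,0],"yaw":0},
])

```text
time_s: 23.02
tool_pos: [0.4812, 0.0114, 0.08]
orientation: [[0.001, 0.14, -0.99], [0.003, -0.99, -0.14], [-1.0, -0.003, -0.001]]
contact_force: [-3.7, 9.6, 11.2]
finger_gap: 0.002
```

At the stop (side force rises, no further motion). I ease the side force, lift off and look.

Call:
apply_moves([
  {"gripper":0,"slide":[0,0,0.01],"yaw":0},
  {"gripper":0,"slide":[0,0,0.06],"yaw":0},
  {"gripper":0,"slide":[0,-0.1,0.14],"yaw":0},
  {"gripper":0,"slide":[0,-0.22,0.2],"yaw":0},
  {"gripper":0,"slide":[0,-0.32,0.2],"yaw":0},
])

```text
time_s: 23.65
tool_pos: [0.4822, -0.1538, 0.1818]
orientation: [[0.004, 0.137, -0.991], [-0.001, -0.991, -0.137], [-1.0, 0.002, -0.004]]
contact_force: [0.8, 0.3, -0.2]
finger_gap: 0.001
```

Call:
apply_moves([
  {"gripper":0,"slide":[-0.1,-0.1,0.04],"yaw":0},
  {"gripper":0,"slide":[-0.2,-0.2,0.08],"yaw":0},
  {"gripper":0,"slide":[-0.2,-0.2,0.08],"yaw":0},
  {"gripper":0,"slide":[-0.2,-0.2,0.08],"yaw":0},
])

```text
time_s: 24.15
tool_pos: [0.3798, -0.2534, 0.2199]
orientation: [[0.0, 0.133, -0.991], [-0.001, -0.991, -0.133], [-1.0, 0.001, -0.0]]
contact_force: [0.6, -0.2, 0.4]
finger_gap: 0.0
```

```bash
python3 - <<'E'
from h import *
st,im,d=shot("top","top2"); print(st["tool_pos"],st["contact_force"],np.abs(st["joint_vel"]).max())
E
sed 's/top0/top2/g' m0.py > m2.py; python3 m2.py 2>&1 | grep -E "cover|dark"
python3 -c "
import cv2,numpy as np
a=cv2.imread('pics/top0.png')[220:360,80:320];b=cv2.imread('pics/top2.png')[220:360,80:320]
cv2.imwrite('pics/cmp.png',cv2.resize(np.vstack([a,b]),None,fx=2,fy=2))"
```

```text
[ 0.37977354 -0.25337564  0.21987344] [ 0.57393175 -0.17942316  0.42687232] 0.04164356902038919
cover ((481.8211364746094, 15.810234069824219), (110.33583068847656, 156.66339111328125), 8.225249290466309) 282
dark ((460.470947265625, 171.62942504882812), (113.1916732788086, 154.3846435546875), 8.032888412475586)
```

View pics/cmp.png

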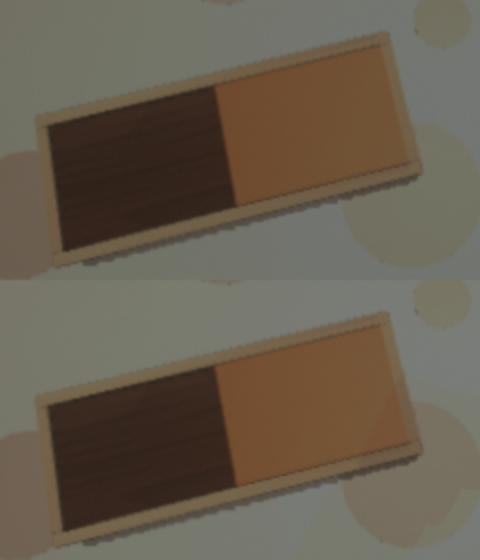

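The cover is back where it started: its centre is 0.07 mm off, and the seam in the after picture (215,367) matches the before picture (215,87). Handing in.

```bash
python3 -c "from h import *; print(hand_in())"
```

```text
the job is handed in; nothing more can be done
None
```

The blue stamp is in the middle lane, the cover is shut, and I handed the job in at about 24 s of the 72 s allowed; no verdict is reported.

- **Opening:** I slid the cover open about 152 mm with a shut fingertip, at 10 to 13 N of press. The readings, taken at the end of each move, never passed about 15 N of total force on the cover.
- **Placing:** I gripped the stamp by its wooden grip and lowered it until it touched the lane floor (16 N) while still held. A picture after release showed it upright between the red and green stamps.
- **Closing:** I slid the cover back until the side force rose to 9.6 N with no further motion, so it was against its stop. The top picture puts its centre within about 0.1 mm of where it was at the start.
- **Not re-checked:** I did not measure the stamp again after release. I also did not measure the jar, tile and knife again; the arm stayed clear of them and I saw no sign that they moved. No check failed or disagreed.

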